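Start a specimen jar lid on its thread

ROBOT

A 6-joint arm with a two-finger parallel gripper is mounted at the origin on a cart in front of the work surface, level with it; the furniture and walls round the work are solid. World frame = base frame: x ahead of the robot, y to its left, z up, the work surface at z = 0. Lengths are in m, angles in rad, forces in N, time in s.
With the tool pointing down it reaches from about 0.35 to 0.975 m from the base axis. Payload 4.9 kg.
Tool frame: the origin (TCP) lies midway between the tips of the shut fingers; the grasp point (between the pads) lies 19 mm behind it; z points along the fingers, x is the direction in which the jaws open and shut, and the axes are right-handed (so a half turn about z gives the same grasp; the last joint's range is limited). The gripper opens to 85 mm and grips with 20 to 120 N. Pads are 22 mm wide; open, the fingers measure 114 mm over their backs; the gripper's body (76 mm by 85 mm) begins 54 mm behind the grasp point. The pads swing forward as they close: fully open they stand 13 mm farther back than shut.
Start: joints at [0.997, 0.053, 1.613, -0, 1.476, -0.119], TCP at [0.275, 0.561, 0.231] pointing down, gripper open.
Joint ranges: [-3.01, 3.01], [-1.01, 2.22], [0.06, 2.58], [-1.02, 4.17], [0.09, 2.62], [-3.14, 3.14]. Speed limits (rad/s): [2.57, 2.57, 3.14, 3.14, 3.14, 3.14].

INTERFACE

Orientations are given as a rotation vector (axis times angle).
In Python, from station import ctrl gives the robot as it stands.
- The arm moves only by the tool step_arm, never from a script. Its argument "increments" is text: rows parted by semicolons, each of 6 numbers parted by spaces: the shift along the tool's x, y, z as a fraction of full scale, then the turn, a rotation vector about the tool's x, y, z as a fraction of full scale. In form: x y z rx ry rz; .... A call has 1 to 12 rows; each row shifts and turns the commanded pose from where the row before left it, along the tool's axes as they then stand; what a row does not reach is not made up. Full scale, the value 1, is 0.025 m for a shift and 0.1 rad for a turn. A row lasts 1/12 s, in which the tool goes at most 41.7 mm and 7.16 degrees, less where a joint would pass 70% of its speed; a pose out of reach is approached as far as the arm can. A call with a number of a shift or a turn outside -1 to 1 is refused whole. A call with a gripper value outside its range is refused whole. "fingers" is the opening, from -1 (shut) to 1 (fully open), so that 0 is half open, set as the call begins (left out, the last holds). The fingers move at their own pace and stop on an object; "newtons" is the grip in N (left out, the last holds). Time passes only in rows, so rows that do not move let the fingers close. It gives the time, the measured TCP pose, the force and the opening at its end, in the units of the state.
- ctrl.get_obs(): the state, without advancing time (a new reading comes with each control period).
- ctrl.get_image(name): name is "scene" or "top"; returns a dict with "pixels" (384x512x3 uint8, red, green, blue), "intrinsics" (3x3 intrinsics, pixels), "eye" and "orientation" of the camera in the world. Camera axes: x right, y down, z forward; pixel columns grow to the right and rows downward; lengths in m; the calibration is good to about 2 mm. A picture is of the moment at which its call begins. There is no depth.
- ctrl.finish_job(): hands the job in, once; it reports no verdict.
The state is a dict: "t": time; "q": joint angles; "dq": joint speeds; "effort": joint torques, N m; "tool_pos": TCP position; "tool_rot": TCP orientation; "contact_force": force on the tool from outside, world axes, zero at the start; "wrist_torque": the same for the moment, N m; "opening": finger opening in m.
Only numpy, scipy, OpenCV 4.12 (cv2) and the standard library are available. Lean on these libraries where they do the work, as an engineer would, in place of code of your own. Each camera call takes 0.05 s, during which the arm holds its last target.

TASK

The blue lid is sitting high on its specimen jar because its thread has not started. Without taking it off the jar, turn it backward (anticlockwise from above) until it can drop down onto the neck, then forward (clockwise) until it is fully home, its white mark in line with the white pointer of that jar. Leave the green lid as it is and let go of the blue lid at the end.

Things in the scene. Friction and masses are not known exactly. Their poses are not given: they have to be found in the camera images.
- blue_knob (a point): Centre of the round ribbed grip knob on the blue lid, half-way up the knob, on the lid's axis; z up. Knob: upright cylinder 36 mm across, 30 mm tall, alike from all sides; the lid's flat top (68 mm across) is 15 mm below this point. The loose 80 g lid first sits upright on the jar's lugs, 10 mm too high, with 1.5 mm sideways play. If held, lower it 10 mm after the backward turn; no force is needed.
- blue_mark (a point): White mark on the blue lid: point on its flat top, 30 mm from its axis, on the lid's own -x side; axes are the lid's, z up. 'Turn' = anticlockwise angle of the lid from above relative to blue_rim, 0 with mark over pointer. It starts high at 8 to 32 deg, where a stop at 0 blocks it. It can drop between 50 and 92 deg (stop), best at 70; once down it turns forward freely to a stop at 0: home.
- blue_rim (a point): Centre of the rim of the blue lid's jar, on the jar's axis, 98 mm above the bench; z up. The jar is fast in a grey 110 mm square plate screwed to the bench, turned up to 26 deg either way. A white upright pointer stands on the -x side of this frame, 43 mm from the axis, 58 mm high. The lid's flat top is 13 mm above this point at the start, 3 mm when dropped and when home.
- green_mark (a point): White mark on a second, like lid, green, closed on its own jar in its own plate, to be left alone: point on the flat top of that lid, 30 mm from its axis on its -x side, 101 mm above the bench (top of its knob 131 mm above the bench).
Not all that is in view belongs to the job. What is shaped like the part that bears blue_rim but pink is not meant. There is more than one size of the part that bears blue_knob; the job needs the smaller.

How it is judged:
On the way:
1. the blue lid, turned backward, has dropped onto the neck (mark less than 7 mm above the rim, turn over 30 degrees) (z of blue_mark in the frame of blue_rim below 0.007 m and y of blue_mark in the frame of blue_rim below -0.015 m and horizontal distance between blue_knob and blue_rim below 0.006 m), for 0.1 s.
At the end, for the whole second after the job is handed in: The blue lid is down on the rim (mark less than 7 mm above it), level within 7 degrees, centred on the jar, and turned home: its white mark within 8 mm sideways (15 degrees) of the line of the white pointer (z of blue_mark in the frame of blue_rim below 0.007 m and y of blue_mark in the frame of blue_rim between -0.008 and 0.008 m and x of blue_mark in the frame of blue_rim below 0 m and horizontal distance between blue_knob and blue_rim below 0.006 m and angle between blue_knob's own z axis and vertical below 0.12 rad); the robot touches nothing.
It fails at once if the blue lid is taken off the jar (raised more than 12 mm above where it first sat) (z of blue_mark in the frame of blue_rim above 0.025 m).
It fails at once if the green lid is turned or moved by more than 12 mm at its mark (distance of green_mark from where it was at the start of the episode above 0.012 m).
It also fails if it takes over 32 s, if anything falls off the work surface, if the arm or the gripper's body presses on something with over 40 N, if the wrist force passes 120 N, or if a joint passes its speed limit or range.

## Working session

There is one attempt and no reset: what is moved stays moved. The work goes in short steps, Python scripts to look and compute and a tool call to move; the robot and the scene stay as the last step left them, time stands still between calls to the robot, and variables do not carry over. Pictures are saved under pics/ and viewed, and the job is handed in when it is done.

Besides the shell and the picture viewer there is one more tool, called after "Emit:" by a JSON object that holds its "name" and its "arguments". step_arm: Moves the arm, as the interface text tells. Shift numbers are shares of 0.025 m and turn numbers shares of 0.1 rad, none past 1 either way. Its arguments: {"type":"object","properties":{"increments":{"type":"string"},"fingers":{"type":"number"},"newtons":{"type":"number"}},"required":["increments"]}

```bash
ls; mkdir -p pics; python3 - <<'E'
from station import ctrl
import cv2,pickle
o=ctrl.get_obs();print(o)
for n in("scene","top"):
    d=ctrl.get_image(n);cv2.imwrite(f"pics/{n}0.png",d["pixels"][:,:,::-1]);pickle.dump(d,open(f"{n}0.pkl","wb"));print(n,d["intrinsics"],d["eye"],d["orientation"])
E
```

```text
pics
{'t': 0.0, 'q': array([ 9.97002464e-01,  5.33598378e-02,  1.61429918e+00,  6.13447161e-05,
        1.47597232e+00, -1.18989310e-01]), 'dq': array([-4.34519140e-04,  8.93192440e-04,  1.45920580e-03, -1.93040812e-05,
        7.66072707e-04,  2.24242413e-04]), 'effort': array([-1.42253306e-03, -3.93701863e+01, -3.70166302e+01, -1.82807971e-04,
        7.10061882e-03,  3.14118302e-05]), 'tool_pos': array([0.27419585, 0.56095679, 0.23005806]), 'tool_rot': array([ 2.66438501,  1.6629948 , -0.00293871]), 'contact_force': array([0.2676124 , 0.0703307 , 0.73727875]), 'wrist_torque': array([-0.01164772, -0.01644079,  0.05551793]), 'opening': 0.08533110716195148}
scene [[416.90171961   0.         257.08716846]
 [  0.         416.90171961 192.45919475]
 [  0.           0.           1.        ]] [-0.01575079 -0.44828467  0.7203686 ] [-2.14609098  1.05776168 -0.4142401 ]
top [[385.33045823   0.         259.23956277]
 [  0.         385.33045823 185.00059737]
 [  0.           0.           1.        ]] [ 0.37630312 -0.0478385   0.93448645] [-2.18551879  2.15841056 -0.102733  ]
```

View pics/scene0.png

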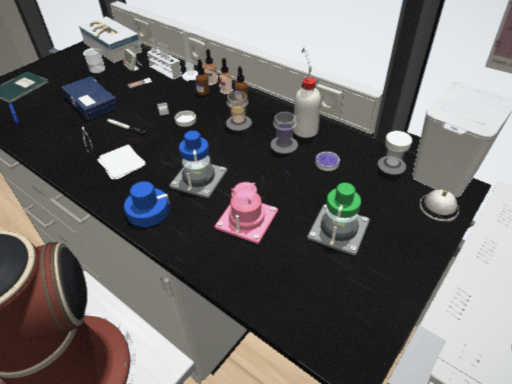

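View pics/top0.png

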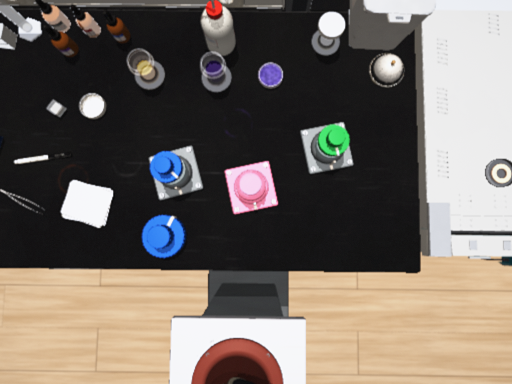

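Candidates:
- Blue lid on the clear jar in the grey plate: scene (194,150), top (168,167). It is the smaller one, on a jar, so this is my choice.
- Larger blue lid lying on the bench: scene (147,202), top (163,237). Decoy.
- Pink jar: scene (246,210). Decoy.
- Green lid: scene (343,205). Leave alone.

I'll check the choice in a close crop.

```bash
python3 - <<'E'
import cv2,numpy as np
a=cv2.imread("pics/scene0.png")[115:205,155:245];b=cv2.imread("pics/top0.png")[135:210,135:210]
f=lambda i:cv2.resize(i,(400,400),interpolation=cv2.INTER_CUBIC)
cv2.imwrite("pics/crop0.png",np.hstack([f(a),f(b)]))
E
```

```text
(no output)
```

View pics/crop0.png

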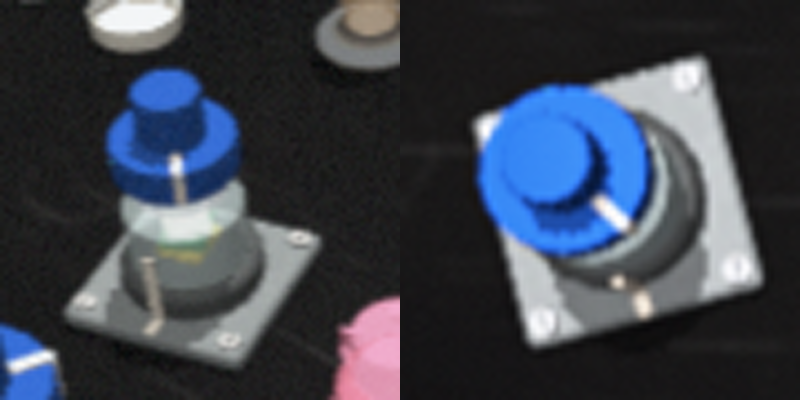

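```bash
cat > h.py <<'E'
import numpy as np,pickle,cv2
from scipy.spatial.transform import Rotation as R
def ray(d,u,v,z):
    k=d["intrinsics"];r=R.from_rotvec(d["orientation"]).as_matrix()@np.array([(u-k[0,2])/k[0,0],(v-k[1,2])/k[1,1],1])
    e=np.array(d["eye"]);return e+r*(z-e[2])/r[2]
def proj(d,p):
    k=d["intrinsics"];c=R.from_rotvec(d["orientation"]).as_matrix().T@(np.atleast_2d(p)-d["eye"]).T
    return (k@(c/c[2])).T[:,:2]
E
python3 - <<'E'
from h import *
T=pickle.load(open("top0.pkl","rb"));S=pickle.load(open("scene0.pkl","rb"))
t=lambda u,v,z:ray(T,135+u/5.333-.4,135+v/5.333-.4,z).round(4)
s=lambda u,v,z:ray(S,155+u/4.444-.4,115+v/4.444-.4,z).round(4)
c=np.array([t(*p,.01) for p in[(73,122),(302,57),(363,287),(128,347)]]);print("plate",c,c.mean(0));
print([np.degrees(np.arctan2(*(c[(i+1)%4]-c[i])[[1,0]])).round(1) for i in range(4)])
c=np.array([s(*p,.01) for p in[(66,313),(241,365),(321,238)]]);print("plateS",c,(c[0]+c[2])/2)
print("knob T",t(147,160,.141),"S",s(165,92,.141))
print("lid T",t(162,168,.111),"S",s(173,145,.111))
print("mark T in/out",t(197,200,.111),t(232,233,.111),"S",s(176,155,.111),s(178,180,.111))
print("pointer top T",t(217,280,.058),"S",s(147,260,.058))
E
```

```text
plate [[0.5286 0.2237 0.01  ]
 [0.5599 0.1204 0.01  ]
 [0.4549 0.0897 0.01  ]
 [0.4265 0.1948 0.01  ]] [0.492475 0.15715  0.01    ]
[np.float64(-73.1), np.float64(-163.7), np.float64(105.1), np.float64(15.8)]
plateS [[0.4286 0.1928 0.01  ]
 [0.4573 0.0867 0.01  ]
 [0.5614 0.1199 0.01  ]] [0.495   0.15635 0.01   ]
knob T [0.4924 0.1558 0.141 ] S [0.4928 0.1547 0.141 ]
lid T [0.4936 0.1573 0.111 ] S [0.4885 0.1502 0.111 ]
mark T in/out [0.4807 0.1427 0.111 ] [0.4675 0.1281 0.111 ] S [0.4834 0.1431 0.111 ] [0.4693 0.1279 0.111 ]
pointer top T [0.453  0.1452 0.058 ] S [0.4533 0.1447 0.058 ]
```

The crop shows the small blue lid high on the clear jar. Its mark runs from (600,203) to (630,230) in the crop and the pointer is at (617,282). I get the axis at about (0.493, 0.156), the jar yaw at about +16° and the turn at about 32°. Next I move above it.

Emit:
{"name": "step_arm", "arguments": {"increments": "-0.67 0.935 0 0 0 0;-0.67 0.935 0 0 0 0;-0.67 0.935 0 0 0 0;-0.67 0.935 0 0 0 0;-0.67 0.935 0 0 0 0;-0.67 0.935 0 0 0 0;-0.67 0.935 0 0 0 0;-0.67 0.935 0 0 0 0;-0.67 0.935 0 0 0 0;-0.67 0.935 0 0 0 0;-0.67 0.935 0 0 0 0;-0.67 0.935 0 0 0 0", "fingers": 1, "newtons": 40}}

```text
t: 1.1
tool_pos: [0.4384, 0.2563, 0.2308]
tool_rot: [-2.665, -1.663, 0.001]
contact_force: [0.6, 1.0, -0.3]
opening: 0.0855
```

Emit:
{"name": "step_arm", "arguments": {"increments": "-0.67 0.935 0 0 0 0;-0.67 0.935 0 0 0 0;-0.67 0.935 0 0 0 0;-0.67 0.935 0 0 0 0;0 0 0 0 0 1;0 0 0 0 0 1;0 0 0 0 0 1;0 0 0 0 0 1;0 0 0 0 0 1;0 0 0 0 0 1;0 0 0 0 0 1;0 0 0 0 0 0"}}

```text
t: 2.1
tool_pos: [0.4925, 0.1563, 0.2307]
tool_rot: [-3.074, -0.646, 0.002]
contact_force: [-0.5, 0.3, 0.2]
opening: 0.0855
```

```bash
cat >> h.py <<'E'
def rel(target):
    from station import ctrl
    o=ctrl.get_obs();M=R.from_rotvec(o["tool_rot"]).as_matrix()
    print("t",o["t"],"pos",o["tool_pos"].round(4),"q",o["q"].round(3),"open",o["opening"],"F",o["contact_force"].round(1),"tau",o["wrist_torque"].round(2))
    print("yaw",np.degrees(np.arctan2(M[1,0],M[0,0])),"zaxis",M[:,2].round(4),"incr",(M.T@(np.array(target)-o["tool_pos"])/.025).round(3))
E
python3 -c "
from h import *
rel([.493,.156,.114])"
```

```text
t 2.1 pos [0.4925 0.1563 0.2307] q [ 0.163 -0.209  1.861 -0.     1.491 -0.251] open 0.08553086222959501 F [-0.5  0.3  0.2] tau [-0.05  0.    0.01]
yaw 23.742346107979568 zaxis [-1.e-03 -2.e-04 -1.e+00] incr [0.019 0.021 4.669]
```

Emit:
{"name": "step_arm", "arguments": {"increments": "0 0 0.6 0 0 0;0 0 0.6 0 0 0;0 0 0.6 0 0 0;0 0 0.6 0 0 0;0 0 0.6 0 0 0;0 0 0.6 0 0 0;0 0 0.6 0 0 0;0 0 0.3 0 0 0;0 0 0.17 0 0 0;0 0 0 0 0 0"}}

```text
t: 2.93
tool_pos: [0.4921, 0.1563, 0.1135]
tool_rot: [-3.073, -0.65, 0.003]
contact_force: [0.2, 0.1, 0.3]
opening: 0.0855
```

```bash
cat >> h.py <<'E'
def snap(name,sc=(140,100,110),tp=(125,125,95)):
    from station import ctrl
    out=[]
    for n,(u,v,w) in(("scene",sc),("top",tp)):
        d=ctrl.get_image(n);pickle.dump(d,open(f"{n}_{name}.pkl","wb"))
        out.append(cv2.resize(d["pixels"][v:v+w,u:u+w,::-1],(400,400),interpolation=cv2.INTER_CUBIC))
    cv2.imwrite(f"pics/{name}.png",np.hstack(out))
E
python3 -c "
from h import *
rel([.493,.156,.114]);snap('s1',(120,60,150),(100,90,150))"
```

```text
t 2.9333 pos [0.4921 0.1563 0.1135] q [ 0.163 -0.104  1.97  -0.     1.277 -0.254] open 0.08554228896091455 F [0.2 0.1 0.3] tau [ 0.02 -0.    0.03]
yaw 23.896824770530824 zaxis [-2.e-03 -3.e-04 -1.e+00] incr [ 0.028  0.025 -0.018]
```

View pics/s1.png

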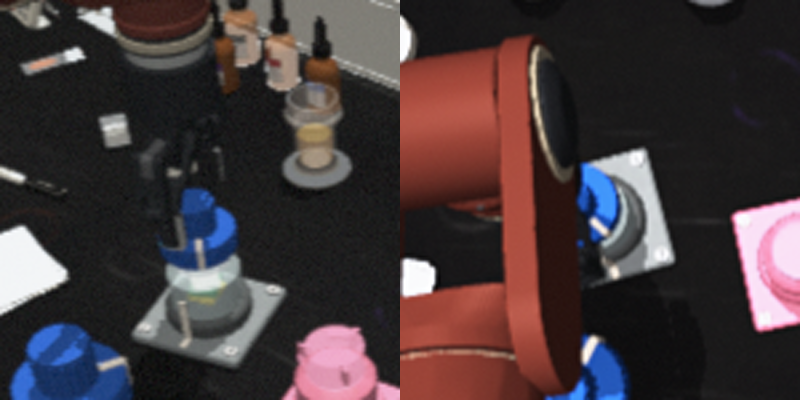

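The jaws straddle the knob: near finger at (172,230) and far finger at about (220,150) in the left crop. Closing now.

Emit:
{"name": "step_arm", "arguments": {"increments": "0 0 0 0 0 0;0 0 0 0 0 0;0 0 0 0 0 0;0 0 0 0 0 0;0 0 0 0 0 0;0 0 0 0 0 0;0 0 0 0 0 0;0 0 0 0 0 0", "fingers": -1, "newtons": 40}}

```text
t: 3.7
tool_pos: [0.4935, 0.1566, 0.1153]
tool_rot: [-3.074, -0.649, -0.003]
contact_force: [1.0, -0.0, 3.7]
opening: 0.0342
```

```bash
python3 -c "
from h import *
rel([.493,.156,.114]);snap('s2')"
```

```text
t 3.7 pos [0.4935 0.1566 0.1153] q [ 0.163 -0.105  1.968  0.     1.277 -0.253] open 0.034229580330027806 F [ 1.  -0.   3.7] tau [ 0.09 -0.22  0.01]
yaw 23.834803592159293 zaxis [ 1.8e-03  4.0e-04 -1.0e+00] incr [-0.027  0.013  0.053]
```

View pics/s2.png

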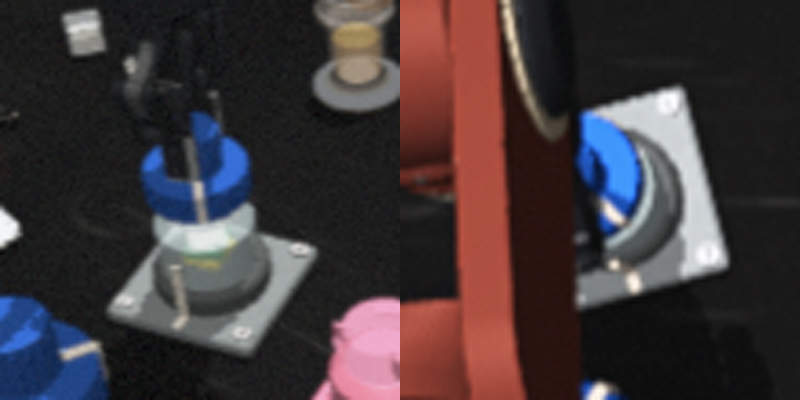

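Gripped at 34 mm with the mark unchanged. Turning backward 38°.

Emit:
{"name": "step_arm", "arguments": {"increments": "0 0 -0.04 0 0 -0.55;0 0 0 0 0 -0.55;0 0 0 0 0 -0.55;0 0 0 0 0 -0.55;0 0 0 0 0 -0.55;0 0 0 0 0 -0.55;0 0 0 0 0 -0.55;0 0 0 0 0 -0.55;0 0 0 0 0 -0.55;0 0 0 0 0 -0.55;0 0 0 0 0 -0.55;0 0 0 0 0 -0.55"}}

```text
t: 4.8
tool_pos: [0.4936, 0.1564, 0.1154]
tool_rot: [2.695, 1.612, 0.003]
contact_force: [4.2, 2.1, -1.2]
opening: 0.0349
```

Emit:
{"name": "step_arm", "arguments": {"increments": "0 0 0 0 0 0;0 0 0 0 0 0"}}

```text
t: 4.97
tool_pos: [0.4933, 0.1567, 0.1155]
tool_rot: [2.699, 1.608, 0.003]
contact_force: [4.1, 2.4, -0.8]
opening: 0.0353
```

```bash
python3 -c "
from h import *
rel([.493,.156,.114]);snap('s3')"
```

```text
t 4.9667 pos [0.4933 0.1567 0.1155] q [ 1.630e-01 -1.050e-01  1.968e+00  1.000e-03  1.277e+00 -9.110e-01] open 0.035296088748013654 F [ 4.1  2.4 -0.8] tau [ 0.4  -0.94 -0.04]
yaw 61.563731317189955 zaxis [ 1.5e-03  9.0e-04 -1.0e+00] incr [-0.03   0.002  0.059]
```

View pics/s3.png

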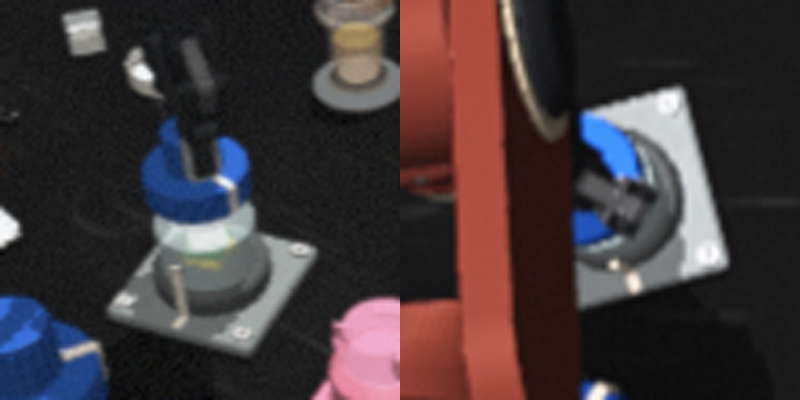

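```bash
python3 -c "
from h import *
S=pickle.load(open('scene_s3.pkl','rb'))
c=np.array([.493,.156])
for z in(.111,):
  for u,v in((216,176),(225,181),(233,188)):
    p=ray(S,140+u/3.636-.4,100+v/3.636-.4,z)[:2]-c;print(p.round(4),np.hypot(*p),np.degrees(np.arctan2(p[1],p[0]))%360-196)
for a in (32,50,60,65,70,80):
  th=np.radians(196+a);q=proj(S,[*(c+.034*np.array([np.cos(th),np.sin(th)])),.111])[0];print(a,(q-[140,100]+.4)*3.636)
"
```

```text
[ 0.0011 -0.0182] 0.018205141945787446 77.41956772197295
[ 0.0008 -0.0263] 0.026358291615501364 75.80530904208894
[-0.0013 -0.0353] 0.035344538042366744 71.93358055047042
32 [197.99908178 199.33457583]
50 [214.45582395 195.57837519]
60 [222.78848315 192.20261403]
65 [226.62529612 190.21298602]
70 [230.20186234 188.04407518]
80 [236.46721337 183.24225564]
```

The lid followed, with the mark's rim end at crop (233,188), so the turn is about 72°. Lowering 10 mm.

Emit:
{"name": "step_arm", "arguments": {"increments": "0 0 0.1 0 0 0;0 0 0.1 0 0 0;0 0 0.1 0 0 0;0 0 0.1 0 0 0;0 0 0 0 0 0;0 0 0 0 0 0"}}

```text
t: 5.57
tool_pos: [0.4936, 0.1568, 0.1057]
tool_rot: [2.698, 1.609, 0.004]
contact_force: [5.1, 3.2, 0.2]
opening: 0.0351
```

```bash
python3 -c "
from h import *
rel([.493,.156,.104]);snap('s4')"
```

```text
t 5.5667 pos [0.4936 0.1568 0.1057] q [ 1.630e-01 -9.300e-02  1.974e+00  1.000e-03  1.258e+00 -9.120e-01] open 0.03507718595760541 F [5.1 3.2 0.2] tau [ 0.64 -1.13 -0.09]
yaw 61.61958698545076 zaxis [ 0.0023  0.001  -1.    ] incr [-0.04  -0.006  0.067]
```

View pics/s4.png

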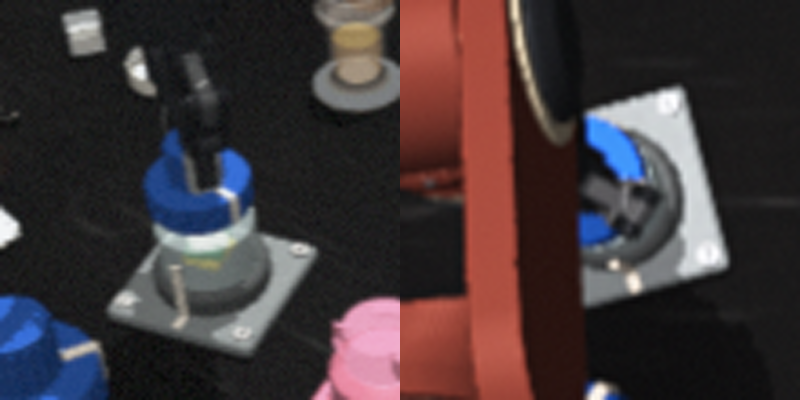

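The lid dropped along with the gripper: the mark moved down the picture and Fz is about 0. Turning forward about 70°, easing down 0.5 mm.

Emit:
{"name": "step_arm", "arguments": {"increments": "0 0 0.02 0 0 0.6;0 0 0 0 0 0.6;0 0 0 0 0 0.6;0 0 0 0 0 0.6;0 0 0 0 0 0.6;0 0 0 0 0 0.6;0 0 0 0 0 0.6;0 0 0 0 0 0.6;0 0 0 0 0 0.6;0 0 0 0 0 0.6;0 0 0 0 0 0.6;0 0 0 0 0 0.6"}}

```text
t: 6.67
tool_pos: [0.4933, 0.1567, 0.1054]
tool_rot: [-3.093, -0.552, -0.002]
contact_force: [4.1, 2.9, 1.3]
opening: 0.0349
```

Emit:
{"name": "step_arm", "arguments": {"increments": "0 0 0 0 0 0.6;0 0 0 0 0 0.6;0 0 0 0 0 0.6;0 0 0 0 0 0.6;0 0 0 0 0 0.6;0 0 0 0 0 0.6;0 0 0 0 0 0.6;0 0 0 0 0 0.6;0 0 0 0 0 0;0 0 0 0 0 0"}}

```text
t: 7.5
tool_pos: [0.4932, 0.1566, 0.1054]
tool_rot: [-3.135, 0.192, -0.001]
contact_force: [4.4, 1.7, 2.6]
opening: 0.035
```

```bash
python3 -c "
from h import *
rel([.493,.156,.104]);snap('s5')"
```

```text
t 7.5 pos [0.4932 0.1566 0.1054] q [ 0.163 -0.093  1.975  0.     1.259  0.286] open 0.03504227405084569 F [4.4 1.7 2.6] tau [ 0.49 -0.8   0.23]
yaw -7.011818696511664 zaxis [ 9.e-04  2.e-04 -1.e+00] incr [-0.004  0.023  0.056]
```

View pics/s5.png

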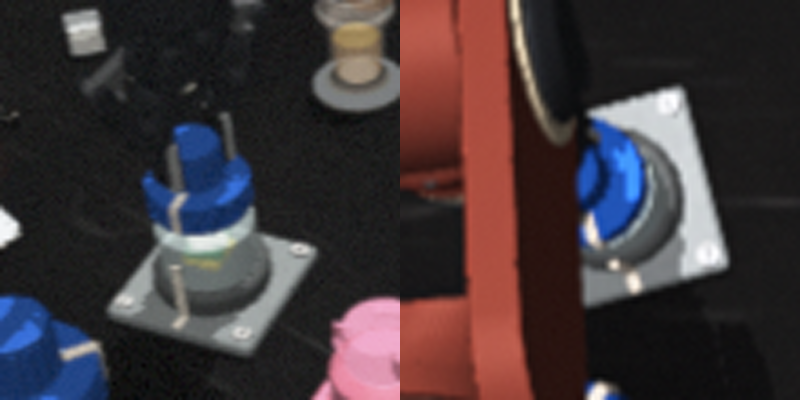

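```bash
python3 -c "
from h import *
S=pickle.load(open('scene_s5.pkl','rb'));T=pickle.load(open('top_s5.pkl','rb'))
c=np.array([.493,.156])
for a in (-5,0,5,10,15):
  th=np.radians(196+a);P=[[*(c+r*np.array([np.cos(th),np.sin(th)])),z] for r,z in((.024,.101),(.034,.101),(.035,.090))];print(a,((proj(S,P)-[140,100]+.4)*3.636).round(0).tolist(),((proj(T,P)-[125,125]+.4)*4.21).round(0).tolist())
I=np.hstack([cv2.resize(S['pixels'][140:175,170:215,::-1],(450,350),interpolation=cv2.INTER_CUBIC),cv2.resize(T['pixels'][165:200,160:195,::-1],(350,350),interpolation=cv2.INTER_CUBIC)]);cv2.imwrite('pics/c5.png',I)"
```

```text
-5 [[176.0, 200.0], [167.0, 209.0], [169.0, 223.0]] [[184.0, 224.0], [187.0, 243.0], [193.0, 247.0]]
0 [[179.0, 201.0], [171.0, 210.0], [173.0, 224.0]] [[188.0, 223.0], [193.0, 242.0], [198.0, 246.0]]
5 [[182.0, 201.0], [175.0, 211.0], [177.0, 225.0]] [[192.0, 222.0], [199.0, 240.0], [204.0, 244.0]]
10 [[185.0, 202.0], [180.0, 212.0], [181.0, 226.0]] [[196.0, 220.0], [204.0, 238.0], [209.0, 242.0]]
15 [[188.0, 202.0], [184.0, 212.0], [186.0, 226.0]] [[200.0, 218.0], [209.0, 235.0], [215.0, 239.0]]
```

View pics/c5.png

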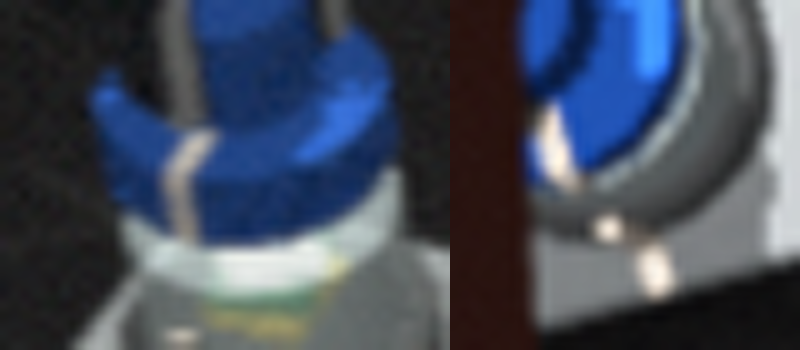

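The mark's rim corner is at crop (172,170), which puts the turn at about 0–3°. I'll nudge it to the stop, release, and retreat straight up.

Emit:
{"name": "step_arm", "arguments": {"increments": "0 0 0 0 0 0.3;0 0 0 0 0 0.2;0 0 0 0 0 0"}}

```text
t: 7.85
tool_pos: [0.4932, 0.1562, 0.1054]
tool_rot: [3.129, -0.271, 0.002]
contact_force: [4.9, 1.9, 4.0]
opening: 0.0349
```

Emit:
{"name": "step_arm", "arguments": {"increments": "0 0 0 0 0 0;0 0 0 0 0 0;0 0 0 0 0 0;0 0 0 0 0 0;0 0 0 0 0 0;0 0 0 0 0 0;0 0 0 0 0 0;0 0 0 0 0 0", "fingers": 1}}

```text
t: 8.52
tool_pos: [0.4927, 0.1564, 0.105]
tool_rot: [3.13, -0.273, -0.0]
contact_force: [0.6, 0.2, -0.5]
opening: 0.0853
```

Emit:
{"name": "step_arm", "arguments": {"increments": "0 0 -0.2 0 0 0;0 0 -0.4 0 0 0;0 0 -0.6 0 0 0;0 0 -0.8 0 0 0;0 0 -0.8 0 0 0;0 0 -0.8 0 0 0;0 0 -0.8 0 0 0;0 0 -0.8 0 0 0;0 1 0 0 0 0;0 1 0 0 0 0;0 1 0 0 0 0;0 1 0 0 0 0"}}

```text
t: 9.52
tool_pos: [0.4754, 0.0571, 0.2366]
tool_rot: [3.13, -0.272, 0.003]
contact_force: [-0.0, -0.5, -0.4]
opening: 0.0856
```

```bash
python3 -c "
from h import *
rel([.493,.156,.104]);snap('s6')"
```

```text
t 9.5167 pos [0.4754 0.0571 0.2366] q [-0.036 -0.314  1.937 -0.     1.516  0.137] open 0.08555658779899562 F [-0.  -0.5 -0.4] tau [ 0.04  0.02 -0.  ]
yaw -9.921203158301834 zaxis [ 1.9e-03 -2.0e-04 -1.0e+00] incr [ 0.    -4.017  5.304]
```

View pics/s6.png

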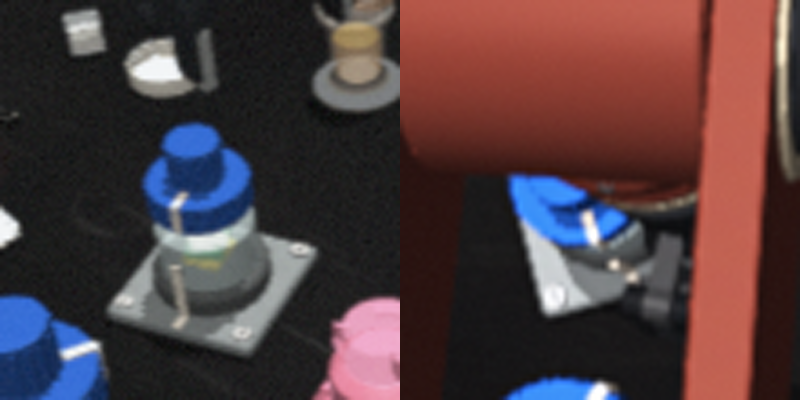

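Released. Moving the arm clear so I can check unobstructed from above.

Emit:
{"name": "step_arm", "arguments": {"increments": "0 1 0 0 0 0;0 1 0 0 0 0;0 1 0 0 0 0;0 1 0 0 0 0;0 1 0 0 0 0;0 1 0 0 0 0;0 1 0 0 0 0;0 1 0 0 0 0;0 1 0 0 0 0;0 1 0 0 0 0;0 0 0 0 0 0;0 0 0 0 0 0"}}

```text
t: 10.62
tool_pos: [0.4324, -0.1888, 0.2358]
tool_rot: [-3.129, 0.276, -0.001]
contact_force: [0.4, 0.4, 0.2]
opening: 0.0855
```

```bash
python3 -c "
from h import *
rel([.493,.156,.104]);snap('s7',(165,115,65),(135,135,75))
S=pickle.load(open('scene_s7.pkl','rb'));T=pickle.load(open('top_s7.pkl','rb'))
c=np.array([.493,.156])
for a in (-10,-5,0,5,10):
  th=np.radians(196+a);P=[[*(c+r*np.array([np.cos(th),np.sin(th)])),z] for r,z in((.020,.101),(.034,.101))];print(a,((proj(S,P)-[165,115]+.4)*400/65).round(0).tolist(),((proj(T,P)-[135,135]+.4)*400/75+[400,0]).round(0).tolist())
P=[[*c,.131],[*c,.101]];print(((proj(S,P)-[165,115]+.4)*400/65).round(0).tolist(),((proj(T,P)-[135,135]+.4)*400/75+[400,0]).round(0).tolist())
"
```

```text
t 10.6167 pos [ 0.4324 -0.1888  0.2358] q [-5.700e-01 -3.310e-01  1.952e+00  1.000e-03  1.520e+00 -3.940e-01] open 0.08552365058891796 F [0.4 0.4 0.2] tau [0.01 0.05 0.02]
yaw -10.07638751400855 zaxis [ 9.e-04  1.e-04 -1.e+00] incr [ -0.032 -14.      5.276]
-10 [[146.0, 238.0], [123.0, 259.0]] [[574.0, 221.0], [577.0, 255.0]]
-5 [[150.0, 240.0], [129.0, 261.0]] [[579.0, 221.0], [584.0, 254.0]]
0 [[154.0, 241.0], [136.0, 263.0]] [[583.0, 220.0], [591.0, 253.0]]
5 [[158.0, 242.0], [143.0, 265.0]] [[587.0, 219.0], [598.0, 250.0]]
10 [[162.0, 242.0], [150.0, 266.0]] [[591.0, 217.0], [605.0, 248.0]]
[[168.0, 147.0], [179.0, 210.0]] [[553.0, 162.0], [571.0, 173.0]]
```

View pics/s7.png

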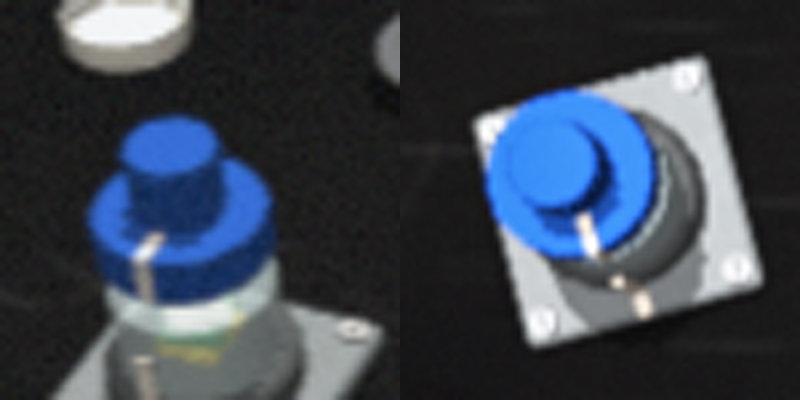

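The mark lies at about (584,218) to (595,252) in the top crop, so the turn is about 0–4°. The knob top is at about (552,163) against (553,162) predicted for a seated, centred lid. Handing in.

```bash
python3 -c "
from station import ctrl
print(ctrl.finish_job())"
```

```text
the job is handed in; nothing more can be done
None
```

The blue lid is on its jar and, by my last pictures, fully home. I handed the job in at about 10.7 s of the 32 s; the hand-in gives no verdict.

**What I did:** I chose the smaller blue lid, which stood high on the jar in the grey plate, and gripped its knob at about 34 mm. I turned it backward 38° to a turn of about 70°, then lowered it about 10 mm with no resistance. I turned it forward about 71° to the stop, let go, and moved the arm clear.

**Last checks (camera images, arm clear):**
- **Turn:** the mark is about 0–4° from the pointer line; 15° is allowed.
- **Seating:** the knob top and lid appear within a pixel or so of where a centred, lowered lid should be.
- **Contact:** the gripper is open and away, with no force on it.
- **Forces:** the readings at the end of each move stayed below about 7 N.

No check failed or disagreed. I did not measure the green lid again, but the arm did not go near it until the final retreat, which stayed over 10 cm above it.

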